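Flip the vial sorter's seesaw gate and feed two vials down the other chute

ROBOT

A 7-joint arm with a two-finger parallel gripper is mounted at the origin on a cart in front of the work surface, level with it; the furniture and walls round the work are solid. World frame = base frame: x ahead of the robot, y to its left, z up, the work surface at z = 0. Lengths are in m, angles in rad, forces in N, time in s.
With the tool pointing down it reaches from about 0.4 to 0.85 m from the base axis. Payload 4.5 kg.
Tool frame: the origin (TCP) lies at the very end of the fingers, on their centre line; the grasp point (between the pads) lies behind it (arm.tcp_to_grasp is the z of the grasp point in the tool frame, in m); z points along the fingers, y is the line along which they close (so a half turn about z gives the same grasp; the last joint's range is limited). The gripper opens to 88 mm and grips with 3 to 60 N. Pads are 18 mm wide; open, the fingers measure 123 mm over their backs; the gripper's body (75 mm by 187 mm) begins 45 mm behind the grasp point.
Start: joints at [1.279, 0.689, -0.195, 1.565, 0.157, 0.902, -0.215], TCP at [0.2, -0.592, 0.239] pointing down, gripper open.
Joint ranges: [-3.01, 3.01], [-0.46, 2.08], [-1.47, 1.51], [0.13, 2.56], [-1, 4.14], [0.04, 2.09], [-2.66, 2.66]. Speed limits (rad/s): [2.57, 2.57, 3.14, 3.14, 3.14, 3.14, 3.14].

INTERFACE

Orientations are given as a 3x3 rotation matrix whose columns are the frame's x, y, z axes.
In Python, from plant import arm, read_camera, camera_info gives the robot as it stands.
- The arm moves only by the tool jog_arm, never from a script. Its argument "plan" is a list of rows, each an object with "offset": the shift along the tool's x, y, z in m, a list of three; "turn": the turn about the tool's z in rad. A call has 1 to 12 rows; each row is the pose to reach, as a shift and turn from the pose commanded when the call began, along the tool's axes at that moment; what a row does not reach only later rows make up. A row lasts 1/10 s, in which the tool goes at most 50 mm and 8.59 degrees, less where a joint would pass 70% of its speed; a pose out of reach is approached as far as the arm can. A call with a gripper value outside its range is refused whole. "hand" is the opening, from 0 (shut) to 1 (fully open), set as the call begins (left out, the last holds). The fingers move at their own pace and stop on an object; the grip force is fixed at half the most. Time passes only in rows, so rows that repeat a pose let the fingers close. It gives the time, the measured TCP pose, the force, the opening and the grip force at its end, in the units of the state.
- arm.get_state(): the state, without advancing time (a new reading comes with each control period).
- read_camera(name): name is "scene" or "side" or "wrist"; returns the picture (400x640x3 uint8, blue, green, red); there is no depth.
- camera_info(name): a dict with "camera_matrix" (3x3 intrinsics, pixels), "rvec" (rotation vector, rad) and "tvec" (3), from world to camera coordinates, as OpenCV has them; the wrist camera has in their place "mount" (4x4, takes a point from camera to tool coordinates, whose origin is the TCP and whose axes are the flange's). Camera axes: x right, y down, z forward; pixel columns grow to the right and rows downward; lengths in m; the calibration is good to about 2 mm. A picture is of the moment at which its call begins: read the wrist's pose just before it. camera_info takes no time and is no camera call.
- arm.sign_off(): hands the job in; it is judged then, once.
The state is a dict: "t": time; "q": joint angles; "qd": joint speeds; "tau": joint torques, N m; "tcp_pos": TCP position; "orientation": TCP orientation; "contact_force": force on the tool from outside, world axes, zero at the start; "torque": the same for the moment, N m; "finger_gap": finger opening in m; "grasp_force": force on a finger pad.
Only numpy, scipy, OpenCV 4.12 (cv2) and the standard library are available. Lean on these libraries where they do the work, as an engineer would, in place of code of your own. Each camera call takes 0.05 s, during which the arm holds its last target. There are 200 camera calls.

TASK

Rock the sorter's seesaw gate over to its other side by pressing down its raised pad. Then push the two vials lying on the feed ledge over the lip with the fingertips, so that both roll down the chute the gate now leads to and lie in the bay at its end. Only press and push: do not lift the vials, and leave the upright vial, beaker, crucible and weight round the sorter where they are.

Things in the scene. Friction and masses are not known exactly. Their poses are not given: they have to be found in the camera images.
- sorter: Fixed aluminium and white plastic sorter, bed 90 x 412 x 8 mm. Origin: centre of the bed's underside on the worktop; x points from its front (pad side) to its rear, y to its left along the vials' run, z up. A seesaw trough 200 mm long (y), 64 wide, turns on an axle along x, 75 mm above the origin, with a chute and bay at each end. The feed ledge lies above its left half.
- gate (a joint): Seesaw gate angle, rad, stops at -0.28 and 0.28. Positive: left end and left pad up, vials run to the right bay. Negative: the reverse. Starts on either stop. Top-heavy (steel weight on an upright rod at the front centre, to 64 mm above the axle): turns under about 0.5 N on the raised pad, falls over by itself past level and stays.
- pad_left (a point): Sorter frame: 64 mm in front of the axle (-x), 90 mm to the left (+y). Centre of the top of the gate's left press pad (black, 34 mm in x, 30 mm in y, 8 mm thick). About z = 107 mm when raised, 57 mm when down, always outside the front of the trough with free space above.
- pad_right (a point): Sorter frame: 64 mm in front of the axle (-x), 90 mm to the right (-y). Centre of the top of the gate's right press pad (black, 34 mm in x, 30 mm in y, 8 mm thick). About z = 107 mm when raised, 57 mm when down, always outside the front of the trough with free space above.
- ledge_lip (a point): Sorter frame (0, 13, 115) mm: middle of the ledge's lip on its top; vials are pushed over it to -y. Ledge: y 13 to 66 mm, x -30 to 30, side lips 4 mm high, left end open, slopes 0.03 rad down to the left; the vials lean on a 1.5 mm ridge 42 mm left of the lip. Beyond the lip a 26 mm drop slot over the axle, then a stop plate, top z 137 mm; vials drop 35 mm to the trough.
- bay_left (a point): Sorter frame: (0, 168, 12) mm. Centre of the floor of the bay at the end of the left chute: 60 mm inside along x, 64 mm along y, side walls 38 mm and end wall 50 mm above the worktop.
- bay_right (a point): Sorter frame: (0, -168, 12) mm. Centre of the floor of the bay at the end of the right chute: 60 mm inside along x, 64 mm along y, side walls 38 mm and end wall 50 mm above the worktop.
- vial_front_mid (a point): Closed sample vial, 16 mm diameter, 48 mm long, 15 g, on the feed ledge with its length along the sorter's x; the one nearer the lip, its middle about 21 mm left of it. This point is the middle of its length on its axis, 8 mm above the ledge when lying there.
- vial_rear_mid (a point): Closed sample vial, 16 mm diameter, 48 mm long, 15 g, on the feed ledge with its length along the sorter's x; the one behind it, its middle about 37 mm left of the lip; pushing this one pushes both. Its far side is about 8 mm from the ledge's open left end, where the fingertips can come in behind it (the trough end below, if raised, reaches z 117 mm). This point is the middle of its length on its axis, 8 mm above the ledge when lying there.
- vial_front: The vial nearer the lip; origin at the middle of its bottom end, z along the vial to its cap. Smooth (friction about 0.3), rolls freely.
- vial_rear: The vial behind it; origin at the middle of its bottom end, z along the vial to its cap. Smooth (friction about 0.3), rolls freely.
- standing_vial: Bystander: vial standing upright, 16 mm diameter, 48 mm high; origin under its centre.
- beaker: Bystander: small beaker, 53 x 58 x 68 mm high; origin under its centre.
- crucible: Bystander: white crucible, 43 mm diameter, 34 mm high; origin under its centre.
- weight: Bystander: calibration weight with a knob, 28 mm diameter, 52 mm high; origin under its centre.

How it is judged:
By the outcome, as a careful person would: the job done as asked, in the order asked, and still so for the second after the job is handed in, with the robot touching nothing.
It also fails if it takes over 38 s, if anything falls off the work surface, if the arm or the gripper's body presses on something with over 40 N, if the wrist force passes 120 N, or if a joint passes its speed limit or range.

## Working session

There is one attempt and no reset: what is moved stays moved. The work goes in short steps, Python scripts to look and compute and a tool call to move; the robot and the scene stay as the last step left them, time stands still between calls to the robot, and variables do not carry over. Pictures are saved under pics/ and viewed, at most 10 in all, crops included, and the job is handed in when it is done.

Besides the shell and the picture viewer there is one more tool, called after "Call:" by a JSON object that holds its "api" and its "payload", one argument or row to a line. jog_arm: Moves the arm, as the interface text tells. Its arguments: {"type":"object","properties":{"plan":{"type":"array","items":{"type":"object","properties":{"offset":{"type":"array","items":{"type":"number"}},"turn":{"type":"number"}}}},"hand":{"type":"number"}},"required":["plan"]}

```bash
ls; mkdir -p pics; python3 - <<'E'
from plant import arm, read_camera, camera_info
import cv2,numpy as np
s=arm.get_state();print(s['t'],s['tcp_pos'],s['orientation'],s['finger_gap'],arm.tcp_to_grasp)
for n in('scene','side'):
    cv2.imwrite(f'pics/{n}0.png',read_camera(n))
for n in('scene','side','wrist'):
    print(n,camera_info(n))
E
```

```text
pics
0.0 [ 0.19977243 -0.59154739  0.23790614] [[ 9.47371809e-01  3.20134506e-01 -7.44321209e-04]
 [ 3.20135327e-01 -9.47370333e-01  1.68037602e-03]
 [-1.67201487e-04 -1.83022438e-03 -9.99998311e-01]] 0.08820468672024227 -0.0187
scene {'camera_matrix': array([[466.85308043,   0.        , 322.69932244],
       [  0.        , 466.85308043, 203.21475639],
       [  0.        ,   0.        ,   1.        ]]), 'rvec': array([ 0.52608908, -2.37057407,  1.60896823]), 'tvec': array([0.5045682 , 0.21340266, 1.01288868])}
side {'camera_matrix': array([[495.15128516,   0.        , 319.9694855 ],
       [  0.        , 495.15128516, 196.60014473],
       [  0.        ,   0.        ,   1.        ]]), 'rvec': array([ 0.34335023, -2.68182211,  1.34497233]), 'tvec': array([0.53916707, 0.17638496, 0.99657206])}
wrist {'camera_matrix': array([[321.50273958,   0.        , 321.22763294],
       [  0.        , 321.50273958, 196.72238648],
       [  0.        ,   0.        ,   1.        ]]), 'mount': array([[-1.11198703e-03, -9.48808229e-01, -3.15850769e-01,
         8.23792137e-02],
       [ 9.99999361e-01, -9.90657711e-04, -5.44694346e-04,
        -6.67797235e-04],
       [ 2.03910478e-04, -3.15851173e-01,  9.48808724e-01,
        -1.46993190e-01],
       [ 0.00000000e+00,  0.00000000e+00,  0.00000000e+00,
         1.00000000e+00]])}
```

View pics/scene0.png

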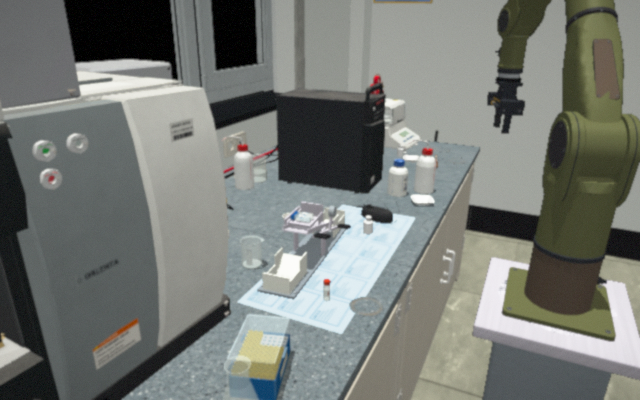

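View pics/side0.png

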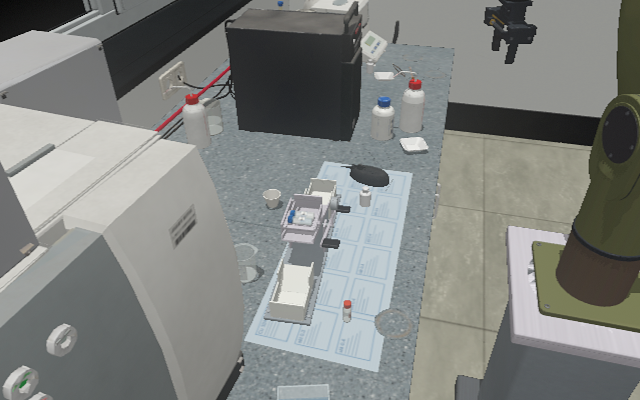

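The side view shows the sorter: near bay at about (292,292), far bay at (322,193), ledge with vials at (303,217), pads at (331,243) and (343,209). The upright vial is at (347,311), and the beaker is near (245,262). I'll zoom in next.

```bash
python3 - <<'E'
import cv2,numpy as np
a=cv2.imread('pics/side0.png')[165:335,250:420]
b=cv2.imread('pics/scene0.png')[190:310,240:400]
a=cv2.resize(a,None,fx=3.4,fy=3.4,interpolation=cv2.INTER_CUBIC)
cv2.imwrite('pics/c0.png',a)
b=cv2.resize(b,None,fx=4.8,fy=4.8,interpolation=cv2.INTER_CUBIC)
cv2.imwrite('pics/c1.png',b)
from plant import camera_info
for n in('scene','side'):
    c=camera_info(n);R=cv2.Rodrigues(c['rvec'])[0];print(n,-R.T@c['tvec'],R[2])
E
```

```text
scene [0.10783896 0.9957157  0.56832583] [ 0.38138814 -0.8463835  -0.37172311]
side [0.33911192 0.80723025 0.74050732] [ 0.20882888 -0.77434093 -0.59731618]
```

View pics/c0.png

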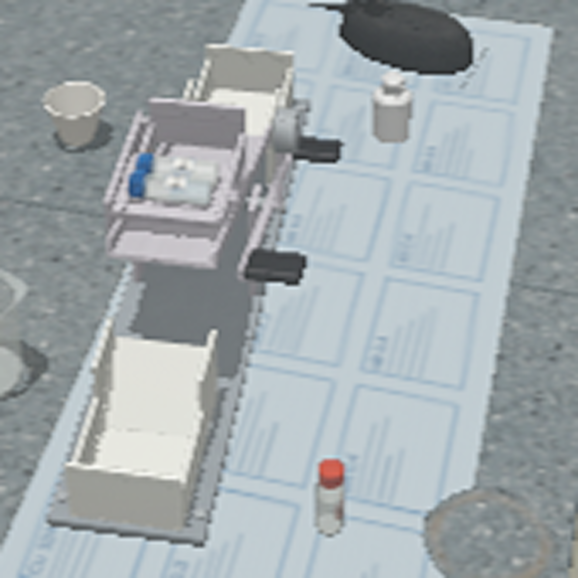

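View pics/c1.png

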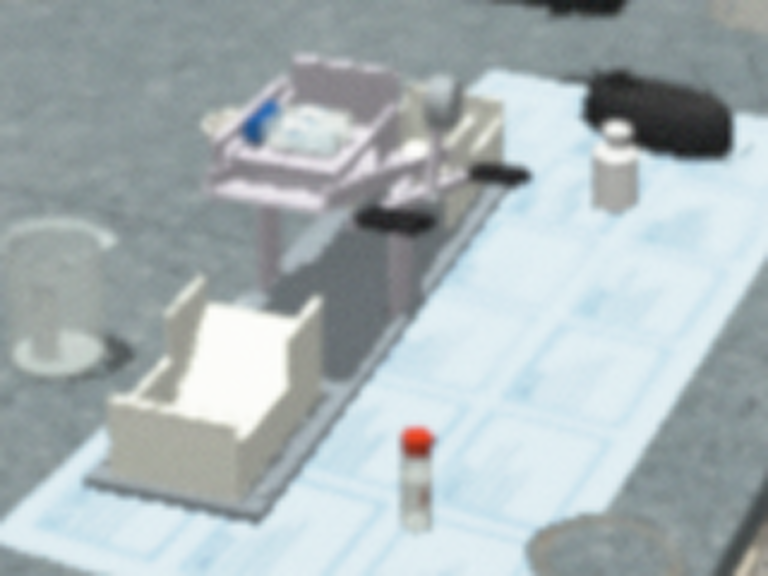

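```bash
cat > h.py <<'E'
import cv2,numpy as np
from plant import arm, read_camera, camera_info
def P(n):
    c=camera_info(n);return c['camera_matrix']@np.c_[cv2.Rodrigues(c['rvec'])[0],c['tvec']]
def Pw(s):
    c=camera_info('wrist');T=np.eye(4);T[:3,:3]=s['orientation'];T[:3,3]=s['tcp_pos']
    return c['camera_matrix']@np.linalg.inv(T@c['mount'])[:3]
def tri(P1,p1,P2,p2):
    X=cv2.triangulatePoints(P1,P2,np.float64(p1).reshape(2,1),np.float64(p2).reshape(2,1));return (X[:3]/X[3]).ravel()
def onz(P,p,z):
    H=np.c_[P[:,0],P[:,1],P[:,2]*z+P[:,3]];v=np.linalg.solve(H,[p[0],p[1],1]);return v[:2]/v[2]
E
python3 - <<'E'
from h import *
f=lambda u,v:(250+u/3.4,165+v/3.4)
g=lambda u,v:(240+u/4.8,190+v/4.8)
S,C=P('side'),P('scene')
np.set_printoptions(precision=4,suppress=True)
for n,a,b in [('padL',(275,266),(397,217)),('padR',(318,149),(499,174)),('cornerFL',(205,543),(260,518)),('cornerRL',(50,522),(88,482)),('bayFL out top',(185,512-35),(238,437)),('bayRL top',(70,468),(110,402)),('ball',(287,129),(442,95)),('cap',(140,172),(262,122)),('svial',(331,470),(418,438)),('wt knob',(392,82),(619,130)),('ledge FL corner',(211,210),(325,185)),('ledge RL corner',(108,208),(208,175))]:
    print(n,tri(S,f(*a),C,g(*b)))
for n,a,b in [('cornerFL',(205,543),(260,518)),('cornerRL',(50,522),(88,482))]: print(n,onz(S,f(*a),.004),onz(C,g(*b),.004))
print('crucible',onz(S,f(76,135),0),'svial',onz(S,f(330,530),0),'wt',onz(S,f(392,135),0),'beaker',onz(C,g(55,355),0))
E
```

```text
padL [0.5023 0.121  0.105 ]
padR [ 0.516  -0.0494  0.0552]
cornerFL [0.5117 0.2425 0.0074]
cornerRL [0.5984 0.248  0.0053]
bayFL out top [0.5284 0.2271 0.0372]
bayRL top [0.5852 0.2456 0.0498]
ball [0.518  0.0306 0.1314]
cap [0.5952 0.079  0.1207]
svial [0.4503 0.2087 0.0462]
wt knob [ 0.4828 -0.1477  0.0483]
ledge FL corner [0.5566 0.0764 0.0947]
ledge RL corner [0.6175 0.0871 0.0923]
cornerFL [0.5127 0.2401] [0.5139 0.2376]
cornerRL [0.5993 0.2476] [0.5991 0.2456]
crucible [ 0.7027 -0.0918] svial [0.4494 0.2113] wt [ 0.482  -0.1479] beaker [0.6811 0.1455]
```

The left pad is raised (z about 105 mm, right pad 55 mm), so the vials have to end in the left bay. The sorter origin is about (0.572, 0.039), yaw about 0.077. Next I'll work out the approach.

```bash
cat >> h.py <<'E'
O=np.array([.572,.039]);YAW=.077
def W(x,y,z):
    c,s=np.cos(YAW),np.sin(YAW);return np.array([O[0]+c*x-s*y,O[1]+s*x+c*y,z])
def S_(p):
    c,s=np.cos(YAW),np.sin(YAW);d=np.array(p[:2])-O;return np.array([c*d[0]+s*d[1],-s*d[0]+c*d[1]])
def go(p,yaw=None):
    s=arm.get_state();R=s['orientation'];t=0
    if yaw is not None: t=(np.arctan2(R[1,0],R[0,0])-yaw+np.pi)%(2*np.pi)-np.pi
    print('offset',(R.T@(np.array(p)-s['tcp_pos'])).round(4),'turn',round(t,3),'rows',np.linalg.norm(p-s['tcp_pos'])/.05,abs(t)/.15)
E
python3 - <<'E'
from h import *
S=P('side')
print('bottle',onz(S,(412,132),0),onz(S,(382,138),0),'dish',onz(S,(413,150),0),'box',onz(S,(238,125),0),onz(S,(350,140),0))
go(np.array([.36,-.3,.34]),.2)
go(W(-66,95,250)*0+np.r_[W(-.066,.095,0)[:2],.25],YAW+np.pi/2)
E
```

```text
bottle [ 0.41154461 -0.53790083] [ 0.49377353 -0.47997958] dish [ 0.39717435 -0.43384368] box [ 0.94077095 -0.45082205] [ 0.58348128 -0.44532626]
offset [ 0.2451 -0.2251 -0.1017] turn 0.126 rows 6.959770297347874 0.8392290901759984
offset [ 0.5139 -0.5866 -0.0111] turn -1.322 rows 15.599361432019387 8.812746421789978
```

Call:
{"api": "jog_arm", "payload": {
  "plan": [
    {"offset": [0, 0, -0.1]},
    {"offset": [0, 0, -0.1]},
    {"offset": [0.245, -0.225, -0.1]},
    {"offset": [0.245, -0.225, -0.1]},
    {"offset": [0.245, -0.225, -0.1]},
    {"offset": [0.245, -0.225, -0.1]},
    {"offset": [0.245, -0.225, -0.1]},
    {"offset": [0.245, -0.225, -0.1]},
    {"offset": [0.245, -0.225, -0.1]}
  ],
  "hand": 0
}}

```text
invalid input
```

```bash
python3 - <<'E'
from h import *
s=arm.get_state();print(s['t'],s['tcp_pos'],s['q'],s['finger_gap'])
go(np.r_[W(-.05,.09,0)[:2],.25],YAW+np.pi/2)
E
```

```text
0.1 [ 0.19981724 -0.59161078  0.23801646] [ 1.27879314  0.68986887 -0.19452243  1.56621504  0.15733235  0.90251498
 -0.21511405] 0.08800395678061385
offset [ 0.5282 -0.5778 -0.0111] turn -1.322 rows 15.65879837994077 8.812746421789978
```

Call:
{"api": "jog_arm", "payload": {
  "plan": [
    {"offset": [0, 0, -0.1], "turn": 0},
    {"offset": [0, 0, -0.1], "turn": 0},
    {"offset": [0.245, -0.225, -0.1], "turn": 0},
    {"offset": [0.245, -0.225, -0.1], "turn": 0},
    {"offset": [0.245, -0.225, -0.1], "turn": 0},
    {"offset": [0.245, -0.225, -0.1], "turn": 0},
    {"offset": [0.245, -0.225, -0.1], "turn": 0},
    {"offset": [0.245, -0.225, -0.1], "turn": 0},
    {"offset": [0.245, -0.225, -0.1], "turn": 0}
  ],
  "hand": 0
}}

```text
t: 1.0
tcp_pos: [0.3615, -0.2968, 0.3387]
orientation: [[0.946, 0.324, 0.0], [0.324, -0.946, 0.001], [0.001, -0.001, -1.0]]
contact_force: [-0.6, 0.5, 0.1]
finger_gap: 0.0181
grasp_force: 0.0
```

```bash
python3 - <<'E'
from h import *
s=arm.get_state();print(s['t'],s['tcp_pos'],s['q'],s['finger_gap'])
go(np.r_[W(-.05,.09,0)[:2],.25],YAW+np.pi/2)
E
```

```text
1.0 [ 0.36151231 -0.29675543  0.33869715] [ 0.77755609  0.35864784 -0.26688885  1.87177288  0.1144177   0.92648868
 -0.78287349] 0.01808460100162691
offset [ 0.282  -0.349   0.0893] turn -1.318 rows 9.149365499555179 8.785585205791197
```

Call:
{"api": "jog_arm", "payload": {
  "plan": [
    {"offset": [0.28, -0.35, 0.03], "turn": -1.32},
    {"offset": [0.28, -0.35, 0.03], "turn": -1.32},
    {"offset": [0.28, -0.35, 0.03], "turn": -1.32},
    {"offset": [0.28, -0.35, 0.03], "turn": -1.32},
    {"offset": [0.28, -0.35, 0.03], "turn": -1.32},
    {"offset": [0.28, -0.35, 0.03], "turn": -1.32},
    {"offset": [0.28, -0.35, 0.03], "turn": -1.32},
    {"offset": [0.28, -0.35, 0.03], "turn": -1.32},
    {"offset": [0.28, -0.35, 0.09], "turn": -1.32},
    {"offset": [0.28, -0.35, 0.09], "turn": -1.32},
    {"offset": [0.28, -0.35, 0.09], "turn": -1.32},
    {"offset": [0.28, -0.35, 0.09], "turn": -1.32}
  ],
  "hand": 0
}}

```text
t: 2.2
tcp_pos: [0.513, 0.1201, 0.2484]
orientation: [[-0.075, 0.997, -0.001], [0.997, 0.075, -0.001], [-0.001, -0.002, -1.0]]
contact_force: [0.8, -0.8, 0.2]
finger_gap: 0.0004
grasp_force: 0.0
```

```bash
python3 - <<'E'
from h import *
s=arm.get_state();print(s['t'],s['tcp_pos'],s['q'],s['finger_gap'])
im=read_camera('wrist');cv2.imwrite('pics/w1.png',im);np.save('w1.npy',Pw(s))
for n,p in dict(padL=(-.064,.09,.107),padR=(-.064,-.09,.057),lip=(0,.013,.115),vr=(0,.05,.122),bayL=(0,.168,.012),end=(0,.066,.113)).items():
    q=Pw(s)@np.r_[W(*p),1];print(n,(q[:2]/q[2]).round())
E
```

```text
2.2 [0.51300352 0.12012645 0.24844577] [ 0.05304525  0.59947652 -0.60279504  1.83465661  0.44167906  0.84640485
 -0.69285246] 0.0003516693061868966
padL [309. 179.]
padR [313. 307.]
lip [376. 257.]
vr [379. 225.]
bayL [368.  90.]
end [378. 205.]
```

View pics/w1.png

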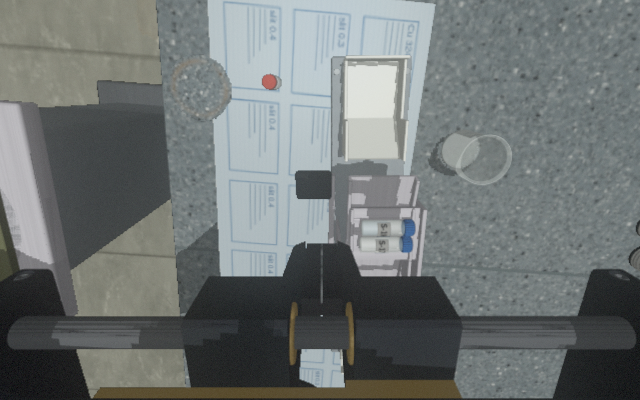

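The wrist view shows the left pad at about (314,184), the rear vial at (389,227), the front vial at (387,244) and the ledge side lips at u of about 350 and 424. These sit a few millimetres off my prediction, so I'll refine.

```bash
python3 - <<'E'
from h import *
np.set_printoptions(precision=4,suppress=True)
Pm=np.load('w1.npy');im=cv2.imread('pics/w1.png');hsv=cv2.cvtColor(im,cv2.COLOR_BGR2HSV)
s=arm.get_state();q=Pm@np.r_[s['tcp_pos'],1];print('tcp px',q[:2]/q[2])
m=(im.max(2)<75).astype(np.uint8);m[:160]=0;m[212:]=0;m[:,:285]=0;m[:,338:]=0
n,_,st,ce=cv2.connectedComponentsWithStats(m);i=1+st[1:,4].argmax();print('pad',st[i],ce[i],onz(Pm,ce[i],.107),S_(onz(Pm,ce[i],.107)))
b=cv2.inRange(hsv,(100,130,50),(125,255,255));b[:,:380]=0;b[270:]=0
n,_,st,ce=cv2.connectedComponentsWithStats(b)
for i in range(1,n):
    if st[i,4]>20: print('cap',st[i],ce[i],S_(onz(Pm,ce[i],.122)))
for nm,p,z in [('vial rear ends',(361,227),.122),('',(415,227),.122),('lipL',(350,225),.119),('lipR',(424,225),.119),('bay FL in',(345,63),.038),('bayRL',(406,63),.038),('bayFR',(344,155),.05)]: print(nm,S_(onz(Pm,p,z)))
cv2.imwrite('pics/w1c.png',cv2.resize(im[40:280,280:480],None,fx=2.5,fy=2.5,interpolation=cv2.INTER_CUBIC))
E
```

```text
tcp px [322.5295 261.1724]
pad [296 171  35  28 774] [315.1034 186.2726] [0.5071 0.1169] [-0.0587  0.0826]
cap [403 223  11  29 202] [407.9653 237.7673] [0.028  0.0366]
vial rear ends [-0.0163  0.0477]
 [0.0336 0.0476]
lipL [-0.0262  0.0484]
lipR [0.0428 0.0483]
bay FL in [-0.0283  0.1943]
bayRL [0.0344 0.1941]
bayFR [-0.0283  0.101 ]
```

View pics/w1c.png

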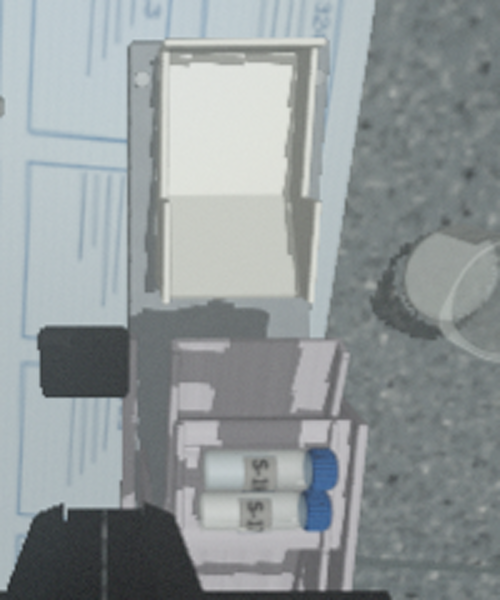

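Call:
{"api": "jog_arm", "payload": {
  "plan": [
    {"offset": [0.003, -0.011, 0.05], "turn": 0},
    {"offset": [0.003, -0.011, 0.1], "turn": 0},
    {"offset": [0.003, -0.011, 0.125], "turn": 0},
    {"offset": [0.003, -0.011, 0.135], "turn": 0},
    {"offset": [0.003, -0.011, 0.143], "turn": 0},
    {"offset": [0.003, -0.011, 0.15], "turn": 0},
    {"offset": [0.003, -0.011, 0.157], "turn": 0},
    {"offset": [0.003, -0.011, 0.164], "turn": 0},
    {"offset": [0.003, -0.011, 0.17], "turn": 0},
    {"offset": [0.003, -0.011, 0.173], "turn": 0},
    {"offset": [0.003, -0.011, 0.173], "turn": 0},
    {"offset": [0.003, -0.011, 0.173], "turn": 0}
  ],
  "hand": 0
}}

```text
t: 3.45
tcp_pos: [0.5023, 0.1229, 0.0758]
orientation: [[-0.075, 0.997, 0.0], [0.997, 0.075, -0.0], [-0.0, 0.0, -1.0]]
contact_force: [1.1, -0.2, -0.2]
finger_gap: 0.0
grasp_force: 0.0
```

Call:
{"api": "jog_arm", "payload": {
  "plan": [
    {"offset": [0, 0, 0], "turn": 0},
    {"offset": [0, 0, 0], "turn": 0},
    {"offset": [0, 0, 0], "turn": 0},
    {"offset": [0, 0, -0.04], "turn": 0},
    {"offset": [0, 0, -0.09], "turn": 0},
    {"offset": [0, 0, -0.14], "turn": 0},
    {"offset": [0.05, 0.05, -0.15], "turn": 0},
    {"offset": [0.05, 0.05, -0.15], "turn": 0},
    {"offset": [0.05, 0.05, -0.15], "turn": 0},
    {"offset": [0.05, 0.05, -0.15], "turn": 0}
  ],
  "hand": 0.12
}}

```text
t: 4.45
tcp_pos: [0.5476, 0.1758, 0.2252]
orientation: [[-0.075, 0.997, -0.001], [0.997, 0.075, -0.001], [-0.001, -0.001, -1.0]]
contact_force: [0.3, 0.3, -0.6]
finger_gap: 0.0106
grasp_force: 0.0
```

```bash
python3 - <<'E'
from h import *
s=arm.get_state();print(s['t'],s['tcp_pos'],s['finger_gap'],s['qd'].round(3))
im=read_camera('wrist');sd=read_camera('side');np.save('w2.npy',Pw(s))
cv2.imwrite('pics/w2f.png',im)
a=cv2.resize(im[20:300,260:540],None,fx=1.4,fy=1.4,interpolation=cv2.INTER_CUBIC)
b=cv2.resize(sd[165:335,250:420],(392,392),interpolation=cv2.INTER_CUBIC)
cv2.imwrite('pics/w2.png',np.hstack([a,b]))
E
```

```text
4.45 [0.54757379 0.17584066 0.22521398] 0.010602913289919195 [ 0.014 -0.002  0.016  0.032  0.003  0.001 -0.001]
```

View pics/w2.png

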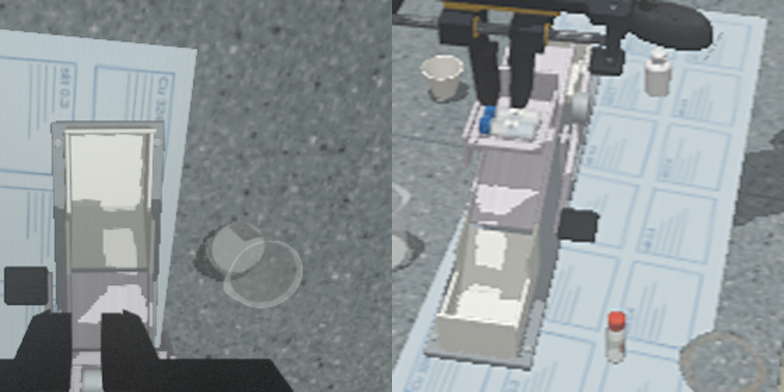

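The gate is over: the trough now slopes down to the left bay, and both vials are still on the ledge (side crop, about (510,122)). Now I'll go behind the rear vial.

```bash
python3 - <<'E'
from h import *
for p in [(.008,.085,.2),(.008,.085,.12),(.008,.065,.12),(.008,.012,.12)]: go(W(*p),YAW+np.pi/2)
E
```

```text
offset [-0.0522  0.0225  0.025 ] turn -0.002 rows 1.2421627495962302 0.016625035156684714
offset [-0.052   0.0227  0.105 ] turn -0.002 rows 2.387068450986873 0.016625035156684714
offset [-0.072   0.0227  0.105 ] turn -0.002 rows 2.587526071369897 0.016625035156684714
offset [-0.125   0.0229  0.1051] turn -0.002 rows 3.2993118870262044 0.016625035156684714
```

Call:
{"api": "jog_arm", "payload": {
  "plan": [
    {"offset": [-0.052, 0.0225, 0.02], "turn": 0},
    {"offset": [-0.052, 0.0225, 0.02], "turn": 0},
    {"offset": [-0.052, 0.0225, 0.04], "turn": 0},
    {"offset": [-0.052, 0.0225, 0.04], "turn": 0}
  ],
  "hand": 0.12
}}

```text
t: 4.95
tcp_pos: [0.5725, 0.1236, 0.1832]
orientation: [[-0.073, 0.997, -0.006], [0.997, 0.073, -0.003], [-0.003, -0.006, -1.0]]
contact_force: [-1.1, -0.2, 0.4]
finger_gap: 0.0109
grasp_force: 0.0
```

```bash
python3 - <<'E'
from h import *
np.set_printoptions(precision=4,suppress=True)
s=arm.get_state();print(s['t'],s['tcp_pos'],S_(s['tcp_pos']))
im=read_camera('wrist');sd=read_camera('side');sc=read_camera('scene');np.save('w3.npy',Pw(s))
a=cv2.resize(im[150:340,225:415],(390,390),interpolation=cv2.INTER_CUBIC)
b=cv2.resize(sd[165:265,260:360],(390,390),interpolation=cv2.INTER_CUBIC)
cv2.imwrite('pics/w3.png',np.hstack([a,b]))
E
```

```text
4.95 [0.5725 0.1236 0.1832] [0.007  0.0843]
```

View pics/w3.png

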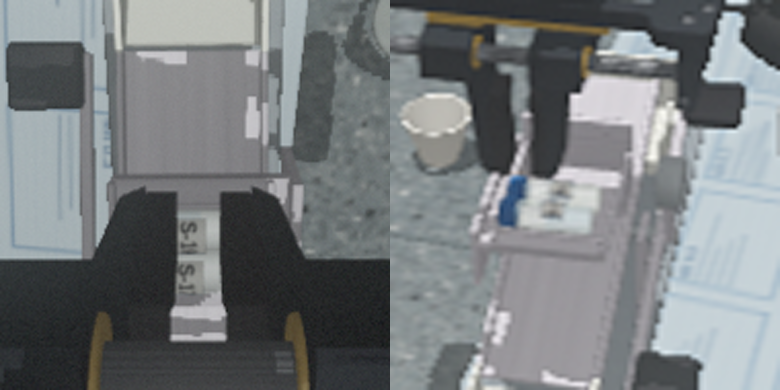

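Fingers are centred over the ledge (finger gap at crop u about 200, ledge edges at 110 and 300) and behind the rear vial. I'll lower and push slowly.

Call:
{"api": "jog_arm", "payload": {
  "plan": [
    {"offset": [0, 0, 0.03], "turn": 0},
    {"offset": [0, 0, 0.055], "turn": 0},
    {"offset": [0, 0, 0.064], "turn": 0},
    {"offset": [0, 0, 0.064], "turn": 0},
    {"offset": [-0.008, 0, 0.064], "turn": 0},
    {"offset": [-0.014, 0, 0.064], "turn": 0},
    {"offset": [-0.018, 0, 0.064], "turn": 0},
    {"offset": [-0.021, 0, 0.064], "turn": 0},
    {"offset": [-0.024, 0, 0.064], "turn": 0},
    {"offset": [-0.027, 0, 0.064], "turn": 0},
    {"offset": [-0.03, 0, 0.064], "turn": 0}
  ],
  "hand": 0.12
}}

```text
t: 6.2
tcp_pos: [0.5769, 0.0962, 0.1218]
orientation: [[-0.075, 0.997, 0.0], [0.997, 0.075, 0.0], [0.0, 0.0, -1.0]]
contact_force: [-0.4, 0.2, 0.0]
finger_gap: 0.0104
grasp_force: 0.0
```

```bash
python3 - <<'E'
from h import *
np.set_printoptions(precision=4,suppress=True)
s=arm.get_state();print(s['t'],s['tcp_pos'],S_(s['tcp_pos']))
im=read_camera('wrist');sd=read_camera('side')
a=cv2.resize(im[150:340,225:415],(390,390),interpolation=cv2.INTER_CUBIC)
b=cv2.resize(sd[165:265,260:360],(390,390),interpolation=cv2.INTER_CUBIC)
cv2.imwrite('pics/w4.png',np.hstack([a,b]))
E
```

```text
6.2 [0.5769 0.0962 0.1218] [0.0093 0.0567]
```

View pics/w4.png

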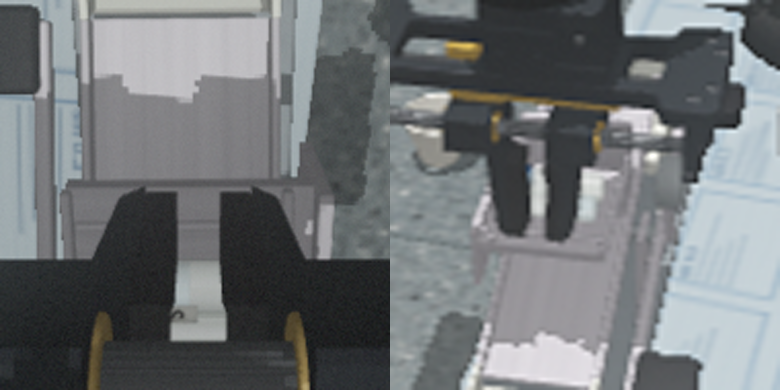

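The fingertips are inside the ledge against the rear vial. They are slightly high (z 121.8 mm), so I'll lower 2 mm and keep pushing.

Call:
{"api": "jog_arm", "payload": {
  "plan": [
    {"offset": [0.001, 0, 0.002], "turn": 0},
    {"offset": [-0.002, 0, 0.002], "turn": 0},
    {"offset": [-0.005, 0, 0.002], "turn": 0},
    {"offset": [-0.008, 0, 0.002], "turn": 0},
    {"offset": [-0.011, 0, 0.002], "turn": 0},
    {"offset": [-0.014, 0, 0.002], "turn": 0},
    {"offset": [-0.017, 0, 0.002], "turn": 0},
    {"offset": [-0.02, 0, 0.002], "turn": 0},
    {"offset": [-0.023, 0, 0.002], "turn": 0},
    {"offset": [-0.026, 0, 0.002], "turn": 0},
    {"offset": [-0.029, 0, 0.002], "turn": 0},
    {"offset": [-0.032, 0, 0.002], "turn": 0}
  ],
  "hand": 0.12
}}

```text
t: 7.5
tcp_pos: [0.5793, 0.0641, 0.1197]
orientation: [[-0.075, 0.997, -0.0], [0.997, 0.075, -0.0], [-0.0, -0.0, -1.0]]
contact_force: [-0.4, 0.3, 0.1]
finger_gap: 0.011
grasp_force: 0.0
```

Call:
{"api": "jog_arm", "payload": {
  "plan": [
    {"offset": [-0.003, 0, 0], "turn": 0},
    {"offset": [-0.006, 0, 0], "turn": 0},
    {"offset": [-0.009, 0, 0], "turn": 0},
    {"offset": [-0.012, 0, 0], "turn": 0},
    {"offset": [-0.015, 0, 0], "turn": 0},
    {"offset": [-0.015, 0, 0], "turn": 0},
    {"offset": [-0.015, 0, 0], "turn": 0}
  ],
  "hand": 0.12
}}

```text
t: 8.2
tcp_pos: [0.5804, 0.0495, 0.1197]
orientation: [[-0.075, 0.997, 0.0], [0.997, 0.075, 0.0], [0.0, 0.0, -1.0]]
contact_force: [0.4, -0.7, 0.6]
finger_gap: 0.0106
grasp_force: 0.0
```

```bash
python3 - <<'E'
from h import *
np.set_printoptions(precision=4,suppress=True)
s=arm.get_state();print(s['t'],s['tcp_pos'],S_(s['tcp_pos']),s['contact_force'])
im=read_camera('wrist');sd=read_camera('side')
a=cv2.resize(im[20:340,180:500],(390,390),interpolation=cv2.INTER_CUBIC)
b=cv2.resize(sd[165:335,250:420],(390,390),interpolation=cv2.INTER_CUBIC)
cv2.imwrite('pics/w5.png',np.hstack([a,b]))
E
```

```text
8.2 [0.5804 0.0495 0.1197] [0.0092 0.0098] [ 0.3755 -0.6655  0.6486]
```

View pics/w5.png

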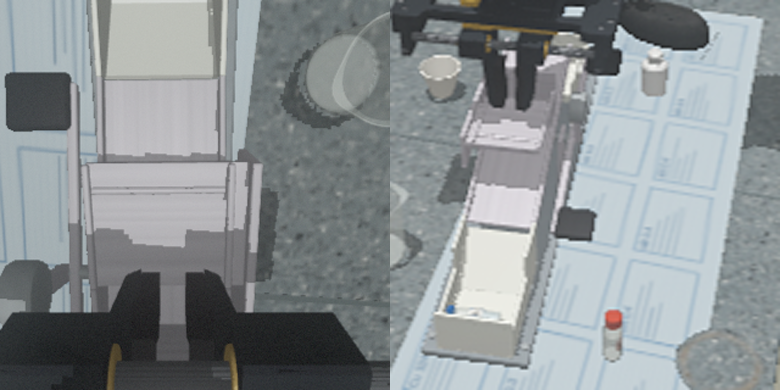

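At least one vial shows in the left bay (blue cap at crop (450,310)), and the ledge looks empty. I'll retreat straight up and check by caps; my viewing allowance is used up.

Call:
{"api": "jog_arm", "payload": {
  "plan": [
    {"offset": [0.003, 0, -0.03], "turn": 0},
    {"offset": [0.003, 0, -0.08], "turn": 0},
    {"offset": [0.003, 0, -0.12], "turn": 0},
    {"offset": [0.05, 0, -0.14], "turn": 0},
    {"offset": [0.1, 0, -0.14], "turn": 0},
    {"offset": [0.11, 0, -0.14], "turn": 0},
    {"offset": [0.11, 0, -0.14], "turn": 0},
    {"offset": [0.11, 0, -0.14], "turn": 0}
  ],
  "hand": 0.12
}}

```text
t: 9.1
tcp_pos: [0.5722, 0.1574, 0.2591]
orientation: [[-0.074, 0.997, -0.001], [0.997, 0.074, -0.002], [-0.002, -0.001, -1.0]]
contact_force: [0.2, -0.5, 0.7]
finger_gap: 0.0102
grasp_force: 0.0
```

```bash
python3 - <<'E'
from h import *
np.set_printoptions(precision=4,suppress=True)
s=arm.get_state();print(s['t'],S_(s['tcp_pos']),s['tcp_pos'][2])
Pm=Pw(s);im=read_camera('wrist')
q=Pm@np.r_[W(.006,.164,.02),1];print('bay px',q[:2]/q[2])
hs=cv2.cvtColor(im,cv2.COLOR_BGR2HSV);b=cv2.inRange(hs,(100,130,40),(128,255,255))
n,l,st,ce=cv2.connectedComponentsWithStats(b)
for i in range(1,n):
    if st[i,4]>8: print('w blue',st[i],ce[i],S_(onz(Pm,ce[i],.02)))
for nm in('side','scene'):
    im2=read_camera(nm);hs=cv2.cvtColor(im2,cv2.COLOR_BGR2HSV);b=cv2.inRange(hs,(100,130,40),(128,255,255))
    n,l,st,ce=cv2.connectedComponentsWithStats(b)
    for i in range(1,n):
        if st[i,4]>4: print(nm,st[i],ce[i],S_(onz(P(nm),ce[i],.02)))
cv2.imwrite('pics/w6.png',im)
E
```

```text
9.1 [0.0093 0.1181] 0.25905399154924363
bay px [318.6644 122.5042]
side [378  97  12  10  81] [384.0864 101.4198] [-0.1067 -0.7163]
side [275 298   3   3   6] [275.8333 299.1667] [0.0301 0.1698]
scene [395 160   9   6  45] [399.     162.5111] [-0.0591 -0.8325]
scene [287 340   3  15  25] [288.08 347.52] [-0.105   0.3735]
scene [250 363  32  37 509] [266.7741 387.4597] [-0.1128  0.4737]
```

```bash
python3 - <<'E'
from h import *
im=cv2.imread('pics/w6.png');Pm=Pw(arm.get_state())
i=im.astype(int);d=i[...,0]-i[...,2]
r=d[70:180:3,270:370:4]
print('\n'.join(' '.join('%3d'%v for v in row) for row in r))
g=cv2.cvtColor(im,cv2.COLOR_BGR2GRAY)[70:180:3,270:370:4]
print('\n'.join(' '.join('%3d'%v for v in row) for row in g))
E
```

```text
25  24  17  16  24  19  31  17  17  33  17  18  18  18  19  23  30  20  19  19  19  18  36  18  18
 24  26  17  16  26  20  28  17  17  33  17  17  18  19  19  23  29  20  20  18  25  25  31  17  18
 25  25  17  16  29  23  27  17  17  32  17  16  16  18  19  19  25  21  18  18  27  23  30  16  18
 22  25  17  15  17  17  24  18  17  31  17  17  17  16  18  18  24  22  21  17  27  25  28  16  16
 23  22  15  15  16  16  22  16  17  32  16  17  16  16  18  19  21  24  21  17  29  18  28  17  17
 22  22  14  15  15  17  22  15  16  32  16  15  17  17  17  18  18  24  22  17  37  18  25  17  17
 21  16  12   8  11  10  11  10  10  10  11  10  10  12  10  12  10  11  12  11  11  15  22  14  16
 22  14  10  11  -2  -4  -2  -3  -3  -4  -3  -3  -4  -3  -3  -4  -3  -3  -3  10  10  15  21  16  16
 16  15  13  10   2   1  -1   1   0   2   0   1   1   0   0  23  37  17  -2   9   9  16  18  15  16
 16  14  14  11   3   1  -1   0   0   0   1   2   1   1   0  33  74  33  -3  11  11  15  15  14  14
 15  14  13   8   2  -1  -2   1   1   2   2   2   1   2   1  31  64  33  -2   8   7  13  15  15  15
 
[... 5598 characters left out ...]

178 173 168 111 136 122 198 199 198 198 198 199 197 173 166 198 198 187 127 153 159 187 186 161 101
184 169 166 107 129 122 198 198 200 199 155 149 148 148 148 189 198 188 132 157 129 185 186 147  87
184 171 165 106 117 118 150 168 198 198 148 147 147 149 149 156 198 186 134 106 108 187 186  90  89
186 171 164 104 116 114 148 148 146 145 147 147 148 145 147 145 147 147 139 109 111 186 186  93  92
185 167 168 103 111 118 147 145 146 147 148 147 145 144 150 146 148 147 130 109 106 185 185  93  92
184 166 169 171 109 121 147 147 148 146 147 147 146 148 147 146 146 144 129 108 104 185 186  87  91
185 166 169 171 111 127 145 146 146 145 146 145 148 147 147 148 146 146 133 147 107 185 185  90  92
```

The wrist picture resolves two separate caps and bodies lying side by side on the left bay floor against the end wall. The arm is clear, so I'm handing in.

```bash
python3 -c "
from plant import arm
print(arm.sign_off())"
```

```text
the job is handed in; nothing more can be done
None
```

I pressed the raised left pad to rock the gate over and pushed both vials over the lip; they now lie side by side in the left bay, the arm came away touching nothing at about 9 s, and the job is handed in (no verdict was shown).

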